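# Strike the microscope's arc lamp at its guarded switch

### The arm

A 6-joint arm with a two-finger parallel gripper is mounted at the origin on a cart in front of the work surface, level with it; the furniture and walls round the work are solid. World frame = base frame: x ahead of the robot, y to its left, z up, the work surface at z = 0. Lengths are in m, angles in degrees, forces in N, time in s.
With the tool pointing down it reaches from about 0.35 to 0.875 m from the base axis. Payload 4.2 kg.
Tool frame: the origin (TCP) lies on the centre line of the jaws, within the pads' length; the fingertips stand 11 mm ahead of it and the grasp point (between the pads) lies 8 mm behind it; z points along the fingers, y is the line along which they close (so a half turn about z gives the same grasp; the last joint's range is limited). The gripper opens to 87 mm and grips with 3 to 60 N. Pads are 19 mm wide; open, the fingers measure 117 mm over their backs; the gripper's body (75 mm by 190 mm) begins 51 mm behind the grasp point.
Start: joints at [-51.188, 22.042, 0.453, 0, -68.411, -14.817], TCP at [0.254, -0.571, 0.234] pointing down, gripper open.
Joint ranges: [-179.83, 179.83], [-69.29, 118.12], [-61.27, 80.66], [-181.25, 117.63], [-171.15, -9.14], [-177.46, 177.46]. Speed limits (degrees/s): [159.86, 159.86, 180, 180, 180, 180].

### API

Orientations are given as a 3x3 rotation matrix whose columns are the frame's x, y, z axes.
In Python, from station import r gives the robot as it stands.
- The arm moves only by the tool servo_tool, never from a script. Its argument "commands" is a list that holds one entry, the list of rows, each a list of 7 numbers: the closure, from 0 (fully open) to 1 (shut), then the shift along the tool's x, y, z in mm, then the turn, a rotation vector about the tool's x, y, z in rad. In form: [[[claw, x, y, z, ax, ay, az], ...]]. A call has exactly 5 rows; each row is the pose to reach, as a shift and turn from the pose commanded when the call began, along the tool's axes at that moment; what a row does not reach only later rows make up. A row lasts 1/10 s, in which the tool goes at most 50 mm and 8.59 degrees, less where a joint would pass 70% of its speed; a pose out of reach is approached as far as the arm can. A call with a gripper value outside its range is refused whole. The fingers move at their own pace and stop on an object; the grip force is fixed at half the most. Time passes only in rows, so rows that repeat a pose let the fingers close, or fill a call up. It gives the time, the measured TCP pose, the force, the opening and the grip force at its end, in the units of the state.
- r.sense(): the state, without advancing time (a new reading comes with each control period).
- r.capture(name): name is "scene" or "top"; returns a dict with "pixels" (384x512x3 uint8, red, green, blue), "camera_matrix" (3x3 intrinsics, pixels), "R" (3x3) and "t" (3): a world point X has camera coordinates R X + t. Camera axes: x right, y down, z forward; pixel columns grow to the right and rows downward; lengths in m; the calibration is good to about 2 mm. A picture is of the moment at which its call begins. There is no depth.
- r.finish_job(): hands the job in; it is judged then, once.
The state is a dict: "time_s": time; "joints": joint angles; "joint_velocities": joint speeds; "effort": joint torques, N m; "tcp_pos": TCP position; "ee_rot": TCP orientation; "wrist_force": force on the tool from outside, world axes, zero at the start; "moment": the same for the moment, N m; "gripper_width": opening from 0.0 (shut) to 1.0 (fully open); "gripper_force": force on a finger pad.
Only numpy, scipy, OpenCV 4.12 (cv2) and the standard library are available. Lean on these libraries where they do the work, as an engineer would, in place of code of your own. Each camera call takes 0.05 s, during which the arm holds its last target. There are 200 camera calls.

### The job

Strike the microscope's arc lamp at its bench supply: flip the red guard up with a fingertip, push the metal toggle beneath over to its on side (the green dot, by the hinge), and let the guard drop shut over it so that nobody can knock the hot lamp off. Only once the guard is down, press the green ignition button fully in, hold it for a moment and let it spring back. Nudge the controls gently with the tips or backs of the fingers, pinching nothing and picking nothing up, and leave the bottle, slide box, dish and cup where they stand.

Things in the scene. Friction and masses are not known exactly. Their poses are not given: they have to be found in the camera images.
- psu: Arc-lamp supply: pale grey instrument with a dark base, 220 deep (x) x 210 wide (y) x 78 high, fixed on the bench; heat sink and mains lead behind. Origin: centre of its underside; x points from its front (robot side) to its back, y to its left.
- plate_centre (a point): Centre of the supply's flat top plate, 78 above the bench, axes as the supply's. From here: toggle pivot (under the red guard) at x = -12, y = 35; green ignition button at x = -40, y = -50; an hour counter, 5 high, behind the button. Nothing else on the plate is higher than 10.
- lamp_guard (a joint): Angle of the red guard in rad: 0 = shut, 1.75 = flipped right back to its stop. A plastic box cover, open below, about 45 g, swinging freely: let go below 0.95 rad it falls shut, beyond 1.2 it stays back. Shut, from plate_centre: x = -42 to 26 without its lip, y = 9 to 61, top 44 above the plate, sides and front wall down to 8 above it.
- guard_hinge (a point): Middle of the guard's hinge line, behind the toggle, 10 above the plate. The hinge line runs along the supply's y axis.
- guard_lip (a point): Middle of the front edge of the guard's lifting lip (moves with the guard). The lip is as wide as the guard (52), 3 thick, stands out 18 in front of its front wall and rises slightly; shut, 42 are clear between lip and plate for a fingertip. The edge is 84 in front of the hinge line and 35 above it when shut.
- lamp_toggle (a joint): Angle of the steel bat toggle in rad: -0.38 = off, leaning to the front; +0.38 = on, leaning to the back (towards the green dot and the hinge). A spring snaps it over past upright and keeps it at either end; about 3 N at the tip starts it.
- toggle_tip (a point): Top of the toggle's bat, 31 above its pivot; the bat is 10 thick near the top and 6 at the root, the pivot is 4 above the plate, in a bushing 10 high and 20 across. With the guard shut it lies hidden beneath.
- ignite (a joint): How far the green ignition button is pressed in, m: 0 = out, 0.005 = fully in. A spring returns it; fully in takes about 6 N.
- ignite_top (a point): Centre of the top of the green ignition button, a round one 22 across in a black collar; it is pressed straight down.
- oil_bottle: Amber dropper bottle with a white tip, 37 across, 113 high, loose, close to the left side of the supply; origin under its centre. Bystander.
- slides: Dark green slide box, shut, 98 x 150 x 37 high, loose, close to the right side of the supply; origin under its centre. Bystander.
- dish: Round shallow dish, 90 across, 14 high, loose, farther left on the bench; origin under its centre. Bystander.
- cup: Specimen cup with a red lid, 62 across, 69 high, loose, far left on the bench; origin under its centre. Bystander.

How it is judged:
By the outcome, as a careful person would: the job done as asked, in the order asked, and still so for the second after the job is handed in, with the robot touching nothing.
It also fails if it takes over 61 s, if anything falls off the work surface, if the arm or the gripper's body presses on something with over 40 N, if the wrist force passes 120 N, or if a joint passes its speed limit or range.

## Working session

There is one attempt and no reset: what is moved stays moved. The work goes in short steps, Python scripts to look and compute and a tool call to move; the robot and the scene stay as the last step left them, time stands still between calls to the robot, and variables do not carry over. Pictures are saved under pics/ and viewed, at most 10 in all, crops included, and the job is handed in when it is done.

Besides the shell and the picture viewer there is one more tool, called after "Request:" as name(argument=value, ...), one argument or row to a line, values as JSON. servo_tool: Moves the arm, as the interface text tells. Its arguments: {"type":"object","properties":{"commands":{"type":"array","items":{"type":"array","items":{"type":"array","items":{"type":"number"}}}}},"required":["commands"]}

```bash
mkdir -p pics; ls; python3 - <<'E'
from station import r
import cv2,numpy as np
s=r.sense();print(s['time_s'],s['tcp_pos'],np.round(s['ee_rot'],3),s['gripper_width'])
for n in("scene","top"):
    c=r.capture(n);cv2.imwrite(f"pics/{n}0.png",c["pixels"][:,:,::-1]);np.savez(f"pics/{n}0.npz",**c)
    print(n,-c["R"].T@c["t"],c["camera_matrix"].round(1).tolist(),c["R"].round(2).tolist())
E
```

```text
pics
0.0 [ 0.25393839 -0.57043508  0.23244811] [[-0.914 -0.407 -0.001]
 [-0.407  0.914  0.002]
 [ 0.     0.002 -1.   ]] 1.0051859817857494
scene [0.08569838 0.55435807 0.78402373] [[367.9, 0.0, 250.1], [0.0, 367.9, 197.2], [0.0, 0.0, 1.0]] [[-0.7, -0.71, -0.0], [-0.52, 0.52, -0.68], [0.48, -0.47, -0.74]]
top [0.43990793 0.10404711 1.15072857] [[448.7, 0.0, 251.1], [0.0, 448.7, 190.0], [0.0, 0.0, 1.0]] [[-0.02, -1.0, 0.01], [-1.0, 0.02, -0.09], [0.09, -0.01, -1.0]]
```

```bash
python3 -c "
import cv2
a=cv2.imread('pics/scene0.png');b=cv2.imread('pics/top0.png')
import numpy as np
cv2.imwrite('pics/both0.png',cv2.resize(np.vstack([a,b]),(400*1,600)) )"
```

```text
(no output)
```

View pics/top0.png

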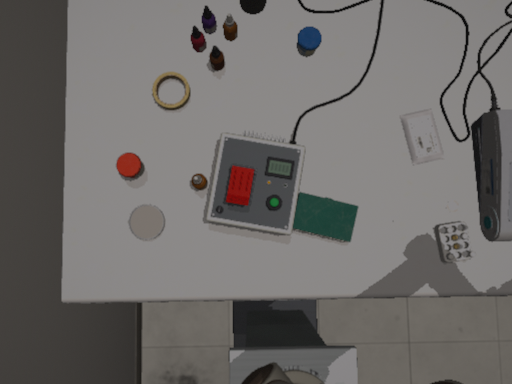

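View pics/scene0.png

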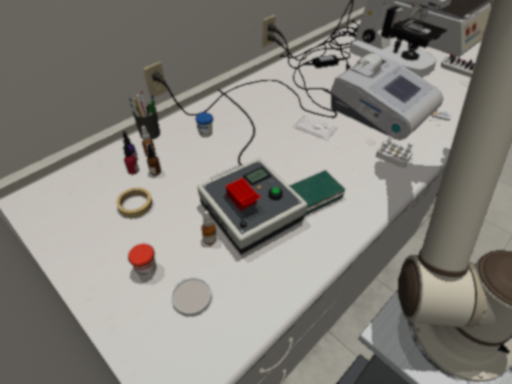

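The top view shows the supply at about (255,184), yawed slightly, with the red guard at (240,186) and the green button at (274,202). The bottle is at (199,181), the slide box at (325,217), and the dish and cup are at the left. The scene view shows the same layout, with the guard shut.

```bash
cat > h.py <<'E'
import numpy as np,cv2
def load(n): return dict(np.load(f"pics/{n}.npz"))
def ray(c,uv,z):
    K,R,t=c["camera_matrix"],c["R"],c["t"]; o=-R.T@t
    d=R.T@np.linalg.inv(K)@np.array([uv[0],uv[1],1.]); return o+d*(z-o[2])/d[2]
def proj(c,X):
    p=c["camera_matrix"]@(c["R"]@np.asarray(X)+c["t"]); return p[:2]/p[2]
def tri(c1,u1,c2,u2):
    A=[];b=[]
    for c,u in((c1,u1),(c2,u2)):
        o=-c["R"].T@c["t"];d=c["R"].T@np.linalg.inv(c["camera_matrix"])@np.array([u[0],u[1],1.]);d/=np.linalg.norm(d)
        P=np.eye(3)-np.outer(d,d);A.append(P);b.append(P@o)
    return np.linalg.lstsq(np.vstack(A),np.hstack(b),rcond=None)[0]
def blob(m,near=None):
    n,l,s,ce=cv2.connectedComponentsWithStats(m.astype(np.uint8))
    ok=[i for i in range(1,n) if s[i,4]>15]
    i=min(ok,key=lambda i:np.hypot(*(ce[i]-near))); return ce[i],s[i,4],(l==i)
E
python3 - <<'E'
from h import *
T,S=load("top0"),load("scene0")
def masks(c):
    p=c["pixels"].astype(int);R,G,B=p[...,0],p[...,1],p[...,2]
    return (R>110)&(G<60)&(B<60),(G>R+50)&(G>B+35),cv2.cvtColor(c["pixels"],cv2.COLOR_RGB2HSV)[...,2]
rT,gT,vT=masks(T);rS,gS,vS=masks(S)
gt=blob(gT,(274,202));gs=blob(gS,(275,192));print("green",gt[:2],gs[:2],tri(T,gt[0],S,gs[0]),ray(T,gt[0],.085))
rt=blob(rT,(240,186));print("red",rt[:2]);
q=cv2.boxPoints(cv2.minAreaRect(np.argwhere(rt[2])[:,::-1].astype(np.float32)));print([ray(T,u,.122).round(3) for u in q])
# dark plate: dark pixels around
m=(vT<125);m[:140]=0;m[230:]=0;m[:,:212]=0;m[:,298:]=0
b=blob(m|rt[2],(255,184));mm=b[2]
print(b[1]);
h=cv2.convexHull(np.argwhere(mm)[:,::-1].astype(np.float32));rc=cv2.minAreaRect(h);print(rc,ray(T,rc[0],.078))
q=cv2.boxPoints(rc);P=[ray(T,u,.078) for u in q];print(np.round(P,3),[np.linalg.norm(P[i]-P[i-1]).round(3) for i in range(4)])
im=T["pixels"][:,:,::-1].copy()
cv2.polylines(im,[q.astype(int)],1,(0,255,255),1)
cv2.imwrite("pics/c1.png",cv2.resize(im[125:245,180:340],(800,600),interpolation=cv2.INTER_CUBIC))
E
```

```text
green (array([273.83928571, 201.71428571]), np.int32(56)) (array([275.38636364, 190.11363636]), np.int32(44)) [0.51100191 0.04411343 0.09299069] [0.51059674 0.04289985 0.085     ]
red (array([239.91232877, 184.93150685]), np.int32(730))
[array([0.512, 0.155, 0.122]), array([0.594, 0.139, 0.122]), array([0.584, 0.09 , 0.122]), array([0.502, 0.106, 0.122])]
6381
((255.5557861328125, 182.88755798339844), (79.14741516113281, 82.39313507080078), 9.688786506652832) [0.55712002 0.08552195 0.078     ]
[[ 0.477  0.197  0.078]
 [ 0.674  0.161  0.078]
 [ 0.638 -0.027  0.078]
 [ 0.443  0.011  0.078]] [np.float64(0.189), np.float64(0.2), np.float64(0.192), np.float64(0.199)]
```

View pics/c1.png

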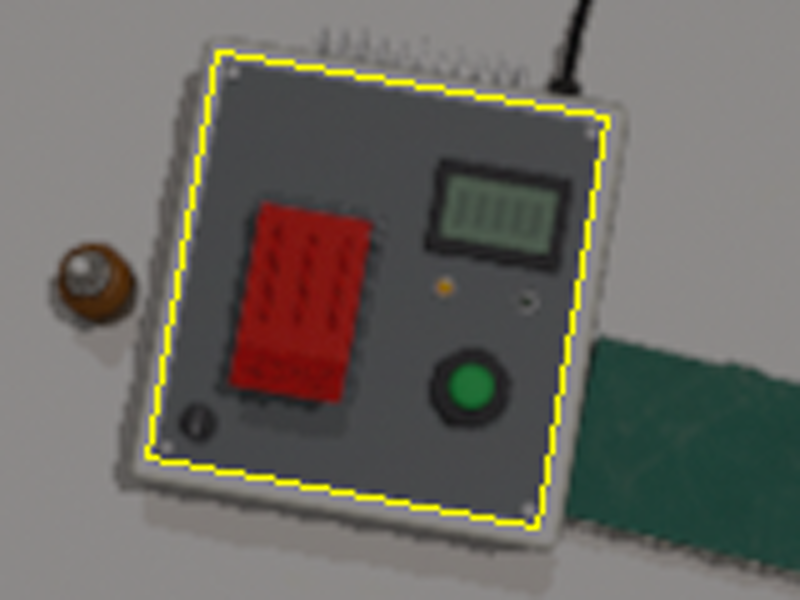

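The plate fits: 0.19 x 0.20 at z 0.078, centre (0.558, 0.0855), yaw -10.4°. The button measures within about 2 mm of where it should be, and so does the guard. Next is a helper that turns a supply-frame target (tip, pitch) into a tool shift and turn.

```bash
cat > go.py <<'E'
# usage: go.py x y z pitch [x y z pitch ...]: fingertip target, supply axes from plate_centre (mm, z above bench), pitch below horizontal (deg)
import sys,numpy as np
from scipy.spatial.transform import Rotation as Ro
from station import r
a=np.radians(-10.4);ex=np.array([np.cos(a),np.sin(a),0]);ey=np.array([-np.sin(a),np.cos(a),0]);ez=np.array([0,0,1.])
O=np.array([.558,.0855,0])
s=r.sense();p=np.array(s["tcp_pos"]);R=np.array(s["ee_rot"]);W=np.c_[ex,ey,ez]
tip=p+.011*R[:,2]
print("t",s["time_s"],"tip",(W.T@(tip-O)*1e3).round(1),"tool z in supply",(W.T@R[:,2]).round(3),"y",(W.T@R[:,1]).round(3),"F",np.round(W.T@s["wrist_force"],1),"j",np.round(s["joints"]),"w",round(s["gripper_width"],2))
v=list(map(float,sys.argv[1:]))
for i in range(0,len(v),4):
    x,y,z,q=v[i:i+4];q=np.radians(q)
    d=np.cos(q)*ex-np.sin(q)*ez;Rt=np.c_[np.cross(ey,d),ey,d]
    P=O+W@np.array([x,y,z])/1e3-.011*d
    print(v[i:i+4],"->",(R.T@(P-p)*1e3).round(1),Ro.from_matrix(R.T@Rt).as_rotvec().round(3))
E
python3 go.py -150 30 300 90
```

```text
t 0.1 tip [-180.6 -700.1  221.6] tool z in supply [-0.001  0.002 -1.   ] y [-0.565  0.825  0.002] F [-0.8  0.1 -0.2] j [-51.  22.   0.  -0. -68. -15.] w 1.0
[-150.0, 30.0, 300.0, 90.0] -> [-437.6  585.4  -77.3] [ 0.002 -0.001  0.6  ]
```

Request:
servo_tool(
  commands=[
    [[1, 0, 0, -45, 0, 0, 0], [1, -25, 30, -77, 0, 0, 0.1], [1, -55, 70, -77, 0, 0, 0.2], [1, -85, 110, -77, 0, 0, 0.3], [1, -115, 150, -77, 0, 0, 0.4]],
  ],
)

```text
time_s: 0.6
tcp_pos: [0.298, -0.3857, 0.3102]
ee_rot: [[-1.0, -0.014, -0.0], [-0.014, 1.0, 0.001], [0.0, 0.001, -1.0]]
wrist_force: [1.6, 0.4, 0.8]
gripper_width: 0.629
gripper_force: 0.0
```

```bash
python3 go.py -150 30 300 90
```

```text
t 0.6 tip [-170.7 -510.4  299.2] tool z in supply [-0.     0.001 -1.   ] y [-0.194  0.981  0.001] F [1.5 0.6 0.8] j [-33.   6. -10.  -0. -74. -56.] w 0.63
[-150.0, 30.0, 300.0, 90.0] -> [-1.251e+02  5.261e+02 -5.000e-01] [ 0.001 -0.     0.195]
```

Request:
servo_tool(
  commands=[
    [[1, -12, 48, 0, 0, 0, 0.05], [1, -24, 96, 0, 0, 0, 0.1], [1, -36, 144, 0, 0, 0, 0.15], [1, -47, 192, 0, 0, 0, 0.195], [1, -58, 240, 0, 0, 0, 0.195]],
  ],
)

```text
time_s: 1.1
tcp_pos: [0.3512, -0.1446, 0.3105]
ee_rot: [[-0.984, 0.177, 0.0], [0.177, 0.984, 0.0], [-0.0, 0.0, -1.0]]
wrist_force: [0.8, -0.1, -1.0]
gripper_width: 0.168
gripper_force: 0.0
```

```bash
python3 go.py -150 30 300 90 -100 30 230 40
```

```text
t 1.1 tip [-161.8 -263.7  299.5] tool z in supply [ 0.  0. -1.] y [-0.004  1.     0.   ] F [ 0.8  0.1 -1. ] j [   2.   -6.  -22.   -0.  -74. -103.] w 0.17
[-150.0, 30.0, 300.0, 90.0] -> [-13.  293.6  -0.4] [0.    0.    0.004]
[-100.0, 30.0, 230.0, 40.0] -> [-54.6 293.4  73.5] [ 0.002 -0.872  0.004]
```

Request:
servo_tool(
  commands=[
    [[1, -9, 48, 0, 0, -0.12, 0], [1, -18, 96, 0, 0, -0.25, 0], [1, -27, 144, 0, 0, -0.38, 0], [1, -36, 192, 0, 0, -0.5, 0], [1, -45, 240, 0, 0, -0.63, 0]],
  ],
)

```text
time_s: 1.6
tcp_pos: [0.4235, 0.0295, 0.312]
ee_rot: [[-0.841, 0.186, 0.508], [0.153, 0.982, -0.107], [-0.519, -0.012, -0.855]]
wrist_force: [1.3, -2.3, 0.2]
gripper_width: 0.007
gripper_force: 0.0
```

```bash
python3 go.py -100 30 230 40 -100 35 130 40
```

```text
t 1.6 tip [-116.5  -79.5  302.6] tool z in supply [ 0.519 -0.013 -0.855] y [ 0.006  1.    -0.012] F [ 1.7 -2.   0.2] j [  40.  -17.  -48.   36.  -44. -164.] w 0.01
[-100.0, 30.0, 230.0, 40.0] -> [ 27.  110.4  69.8] [-0.013 -0.327  0.003]
[-100.0, 35.0, 130.0, 40.0] -> [ 78.9 116.5 155.2] [-0.013 -0.327  0.003]
```

Joint 6 is close to its limit, so I'll use the half-turned gripper, which is equivalent with the fingers closed.

Request:
servo_tool(
  commands=[
    [[1, 5, 20, 5, 0, 0, -0.148], [1, 10, 40, 10, 0, 0, -0.296], [1, 15, 60, 15, 0, 0, -0.444], [1, 20, 80, 20, 0, 0, -0.592], [1, 25, 100, 25, 0, 0, -0.74]],
  ],
)

```text
time_s: 2.1
tcp_pos: [0.434, 0.1271, 0.2753]
ee_rot: [[-0.748, -0.433, 0.503], [-0.552, 0.826, -0.11], [-0.368, -0.36, -0.857]]
wrist_force: [-0.1, -0.4, 1.1]
gripper_width: 0.006
gripper_force: 0.0
```

Request:
servo_tool(
  commands=[
    [[1, 0, 0, 0, 0, 0, -0.148], [1, 0, 0, 0, 0, 0, -0.296], [1, 0, 0, 0, 0, 0, -0.444], [1, 0, 0, 0, 0, 0, -0.592], [1, 0, 0, 0, 0, 0, -0.74]],
  ],
)

```text
time_s: 2.6
tcp_pos: [0.4341, 0.1263, 0.2755]
ee_rot: [[-0.26, -0.824, 0.503], [-0.965, 0.238, -0.11], [-0.029, -0.514, -0.857]]
wrist_force: [0.1, 0.4, 0.3]
gripper_width: 0.004
gripper_force: 0.0
```

Request:
servo_tool(
  commands=[
    [[1, 0, 0, 0, 0, 0, -0.148], [1, 0, 0, 0, 0, 0, -0.296], [1, 0, 0, 0, 0, 0, -0.444], [1, 0, 0, 0, 0, 0, -0.592], [1, 0, 0, 0, 0, 0, -0.74]],
  ],
)

```text
time_s: 3.1
tcp_pos: [0.4341, 0.1262, 0.2755]
ee_rot: [[0.363, -0.784, 0.503], [-0.873, -0.475, -0.11], [0.325, -0.399, -0.857]]
wrist_force: [-0.2, 0.1, 0.3]
gripper_width: 0.002
gripper_force: 0.0
```

```bash
sed -i 's/Rt=np.c_\[np.cross(ey,d),ey,d\]/Rt=np.c_[np.cross(-ey,d),-ey,d]/' go.py; python3 go.py -100 30 230 40 -100 35 130 40
```

```text
t 3.1 tip [-123.6   17.5  266.1] tool z in supply [ 0.514 -0.018 -0.857] y [-0.686 -0.609 -0.399] F [-0.2  0.1  0.3] j [ 50.  -9. -49.  42. -43. -53.] w 0.0
[-100.0, 30.0, 230.0, 40.0] -> [-11.6  -6.4  43.5] [ 0.168  0.301 -0.904]
[-100.0, 35.0, 130.0, 40.0] -> [-48.1  30.5 129.1] [ 0.168  0.301 -0.904]
```

Request:
servo_tool(
  commands=[
    [[1, -2, -1, 8, 0.025, 0.045, -0.136], [1, -4, -2, 16, 0.05, 0.09, -0.272], [1, -6, -3, 24, 0.075, 0.135, -0.408], [1, -8, -4, 32, 0.1, 0.18, -0.544], [1, -10, -5, 40, 0.126, 0.226, -0.678]],
  ],
)

```text
time_s: 3.6
tcp_pos: [0.4632, 0.1399, 0.2502]
ee_rot: [[0.629, -0.359, 0.689], [-0.346, -0.924, -0.166], [0.696, -0.134, -0.705]]
wrist_force: [1.0, -0.2, -0.1]
gripper_width: 0.005
gripper_force: 0.0
```

```bash
python3 go.py -100 35 180 40 -100 35 130 40 -90 35 100 40
```

```text
t 3.6 tip [-95.3  36.  242.5] tool z in supply [ 0.708 -0.039 -0.705] y [-0.187 -0.973 -0.134] F [ 1.  -0.  -0.1] j [ 36.  -4. -61.  90. -33. -50.] w 0.01
[-100.0, 35.0, 180.0, 40.0] -> [-47.3  10.8  40.8] [ 0.048  0.08  -0.227]
[-100.0, 35.0, 130.0, 40.0] -> [-82.1  17.5  76.1] [ 0.048  0.08  -0.227]
[-90.0, 35.0, 100.0, 40.0] -> [-96.2  19.7 104.3] [ 0.048  0.08  -0.227]
```

```bash
python3 go.py -90 35 180 50 -100 35 130 50
```

```text
t 3.6 tip [-95.3  36.  242.5] tool z in supply [ 0.708 -0.039 -0.705] y [-0.187 -0.973 -0.134] F [ 1.  -0.  -0.1] j [ 36.  -4. -61.  90. -33. -50.] w 0.01
[-90.0, 35.0, 180.0, 50.0] -> [-38.6   8.5  47.9] [ 0.028 -0.093 -0.23 ]
[-100.0, 35.0, 130.0, 50.0] -> [-80.2  17.1  76.1] [ 0.028 -0.093 -0.23 ]
```

Request:
servo_tool(
  commands=[
    [[1, -6, 1, 9, 0.01, -0.03, -0.03], [1, -14, 3, 19, 0.02, -0.06, -0.08], [1, -23, 5, 29, 0.028, -0.093, -0.13], [1, -31, 7, 39, 0.028, -0.093, -0.18], [1, -38, 8, 48, 0.028, -0.093, -0.23]],
  ],
)

```text
time_s: 4.1
tcp_pos: [0.483, 0.1409, 0.1904]
ee_rot: [[0.756, -0.181, 0.629], [-0.142, -0.983, -0.113], [0.639, -0.004, -0.769]]
wrist_force: [0.7, 0.7, 0.2]
gripper_width: 0.004
gripper_force: 0.0
```

```bash
python3 go.py -90 35 130 50 -95 35 97 50
```

```text
t 4.1 tip [-76.8  40.9 181.9] tool z in supply [ 0.639  0.003 -0.769] y [-0.001 -1.    -0.004] F [0.6 0.8 0.2] j [ 20.   2. -61. 114. -20. -49.] w 0.0
[-90.0, 35.0, 130.0, 50.0] -> [-43.4   6.1  31.5] [-0.003  0.005 -0.003]
[-95.0, 35.0, 97.0, 50.0] -> [-68.3   6.3  53.7] [-0.003  0.005 -0.003]
```

The arm can't tilt forward this close in, because joints 3 and 4 are at their limits. I'll reach under the lip from the right side instead, with the tool tilted sideways.

```bash
python3 - <<'E'
s=open('go.py').read()
a=s.index("v=list")
s=s[:a]+'''
# groups of 5: x y z pitch mode; mode S: leaning, fingers point to supply +y, tool y=-ex; F: vertical-plane forward, tool y=-ey
v=sys.argv[1:]
for i in range(0,len(v),5):
    x,y,z,q=map(float,v[i:i+4]);m=v[i+4];k=np.radians(q)
    h,yy=(ey,-ex) if m=="S" else (ex,-ey)
    d=np.cos(k)*h-np.sin(k)*ez;Rt=np.c_[np.cross(yy,d),yy,d]
    P=O+W@np.array([x,y,z])/1e3-.011*d
    print(v[i:i+5],"->",(R.T@(P-p)*1e3).round(1),(w:=Ro.from_matrix(R.T@Rt).as_rotvec()).round(3),np.linalg.norm(w).round(2))
'''
open('go.py','w').write(s)
E
python3 go.py -60 0 200 45 S -60 0 200 90 S
```

```text
t 4.1 tip [-76.8  40.9 181.9] tool z in supply [ 0.639  0.003 -0.769] y [-0.001 -1.    -0.004] F [0.6 0.8 0.2] j [ 20.   2. -61. 114. -20. -49.] w 0.0
['-60', '0', '200', '45', 'S'] -> [29.6 48.6  1.7] [ 0.074 -1.138  1.69 ] 2.04
['-60', '0', '200', '90', 'S'] -> [31.6 40.8 -0.8] [-0.545 -0.539  1.5  ] 1.68
```

Request:
servo_tool(
  commands=[
    [[1, 8, 5, 0, 0, 0.14, 0], [1, 14, 10, 0, 0, 0.28, 0], [1, 20, 20, 0, 0, 0.42, 0], [1, 26, 30, 0, 0, 0.56, 0], [1, 30, 40, 0, 0, 0.69, 0]],
  ],
)

```text
time_s: 4.6
tcp_pos: [0.5127, 0.1863, 0.275]
ee_rot: [[0.336, -0.295, 0.894], [-0.07, -0.955, -0.289], [0.939, 0.035, -0.341]]
wrist_force: [0.5, -0.3, 0.6]
gripper_width: 0.002
gripper_force: 0.0
```

```bash
python3 go.py -60 0 200 45 S -60 0 200 90 S
```

```text
t 4.6 tip [-52.5  89.6 271.3] tool z in supply [ 0.932 -0.123 -0.341] y [-0.118 -0.992  0.035] F [ 0.5 -0.2  0.6] j [ 36.   8. -61. 118. -59. -68.] w 0.0
['-60', '0', '200', '45', 'S'] -> [-61.5  95.3  37.7] [-0.333 -1.617  1.653] 2.34
['-60', '0', '200', '90', 'S'] -> [-58.5  87.7  35.6] [-0.856 -1.014  1.275] 1.84
```

Request:
servo_tool(
  commands=[
    [[1, -8, 10, 0, 0, -0.14, 0], [1, -14, 20, 0, 0, -0.28, 0], [1, -20, 30, 0, 0, -0.42, 0], [1, -26, 40, 0, 0, -0.56, 0], [1, -30, 50, 0, 0, -0.7, 0]],
  ],
)

```text
time_s: 5.1
tcp_pos: [0.492, 0.1416, 0.251]
ee_rot: [[0.774, -0.302, 0.557], [-0.218, -0.952, -0.214], [0.595, 0.044, -0.803]]
wrist_force: [1.6, -0.2, 0.9]
gripper_width: 0.003
gripper_force: 0.0
```

```bash
python3 go.py -60 0 200 90 F -60 0 200 90 S
```

```text
t 5.1 tip [-68.6  42.1 242.2] tool z in supply [ 0.586 -0.11  -0.803] y [-0.126 -0.991  0.044] F [1.6 0.1 0.9] j [ 44.   0. -50.  60. -39. -19.] w 0.0
['-60', '0', '200', '90', 'F'] -> [-8.5 39.3 45.7] [ 0.083 -0.634 -0.107] 0.65
['-60', '0', '200', '90', 'S'] -> [-8.5 39.3 45.7] [-0.425 -0.553  1.406] 1.57
```

Good, I'm off the limits. Now to vertical with the S yaw.

Request:
servo_tool(
  commands=[
    [[1, -2, 8, 0, 0.016, -0.125, -0.02], [1, -4, 16, 0, 0.033, -0.25, -0.04], [1, -6, 24, 0, 0.05, -0.38, -0.06], [1, -8, 32, 10, 0.066, -0.51, -0.08], [1, -8, 39, 20, 0.083, -0.634, -0.107]],
  ],
)

```text
time_s: 5.6
tcp_pos: [0.485, 0.1034, 0.2333]
ee_rot: [[0.979, -0.193, 0.068], [-0.192, -0.981, -0.023], [0.071, 0.009, -0.997]]
wrist_force: [1.3, -0.6, 0.3]
gripper_width: 0.004
gripper_force: 0.0
```

```bash
python3 go.py -60 -30 200 90 S -60 -30 200 45 S
```

```text
t 5.6 tip [-74.3   4.3 222.3] tool z in supply [ 0.071 -0.01  -0.997] y [-0.013 -1.     0.009] F [ 1.4 -0.4  0.3] j [ 33.   8. -21.   4. -59.  44.] w 0.0
['-60', '-30', '200', '90', 'S'] -> [13.8 34.  23.7] [-0.049 -0.063  1.558] 1.56
['-60', '-30', '200', '45', 'S'] -> [13.7 41.8 27. ] [ 0.566 -0.679  1.495] 1.74
```

Request:
servo_tool(
  commands=[
    [[1, 3, 8, 3, 0.048, -0.058, 0.127], [1, 6, 16, 6, 0.096, -0.116, 0.254], [1, 9, 24, 9, 0.144, -0.174, 0.381], [1, 12, 32, 12, 0.192, -0.232, 0.508], [1, 13, 41, 15, 0.24, -0.29, 0.636]],
  ],
)

```text
time_s: 6.1
tcp_pos: [0.492, 0.059, 0.2188]
ee_rot: [[0.662, -0.747, -0.06], [-0.698, -0.643, 0.315], [-0.274, -0.167, -0.947]]
wrist_force: [0.4, -0.6, 0.1]
gripper_width: 0.003
gripper_force: 0.0
```

```bash
python3 go.py -60 -30 200 45 S
```

```text
t 6.1 tip [-61.4 -34.7 208.4] tool z in supply [-0.116  0.299 -0.947] y [-0.619 -0.768 -0.167] F [ 0.5 -0.5  0.1] j [ 13.  12. -10. -20. -68.  37.] w 0.0
['-60', '-30', '200', '45', 'S'] -> [ 3.   1.6 10.5] [ 0.321 -0.394  0.851] 0.99
```

Request:
servo_tool(
  commands=[
    [[1, 0, 0, 2, 0.048, -0.058, 0.127], [1, 1, 0, 4, 0.096, -0.117, 0.254], [1, 2, 1, 6, 0.144, -0.176, 0.381], [1, 3, 1, 8, 0.192, -0.235, 0.508], [1, 3, 2, 10, 0.24, -0.295, 0.636]],
  ],
)

```text
time_s: 6.6
tcp_pos: [0.4917, 0.0588, 0.2081]
ee_rot: [[0.078, -0.996, 0.045], [-0.777, -0.032, 0.628], [-0.625, -0.083, -0.777]]
wrist_force: [0.3, -0.2, -0.8]
gripper_width: 0.008
gripper_force: 0.0
```

```bash
python3 go.py -60 -15 170 40 S -60 -15 92 40 S
```

```text
t 6.6 tip [-61.1 -31.4 199.6] tool z in supply [-0.07   0.626 -0.777] y [-0.974 -0.212 -0.083] F [ 0.4 -0.2 -0.8] j [ -1.  14. -10. -42. -70.  21.] w 0.01
['-60', '-15', '170', '40', 'S'] -> [ 8.4 -0.9 33.4] [ 0.09  -0.186  0.211] 0.3
['-60', '-15', '92', '40', 'S'] -> [57.1  5.6 94. ] [ 0.09  -0.186  0.211] 0.3
```

Request:
servo_tool(
  commands=[
    [[1, 4, 0, 17, 0.045, -0.093, 0.105], [1, 8, -1, 33, 0.09, -0.186, 0.211], [1, 23, 1, 52, 0.09, -0.186, 0.211], [1, 39, 3, 71, 0.09, -0.186, 0.211], [1, 52, 5, 88, 0.09, -0.186, 0.211]],
  ],
)

```text
time_s: 7.1
tcp_pos: [0.4943, 0.073, 0.1058]
ee_rot: [[-0.112, -0.984, 0.135], [-0.635, 0.176, 0.753], [-0.765, -0.002, -0.644]]
wrist_force: [-0.5, 0.2, 0.5]
gripper_width: 0.002
gripper_force: 0.0
```

```bash
python3 go.py -60 -15 92 40 S -60 19 91 40 S; python3 - <<'E'
from station import r
import cv2,numpy as np
c=r.capture("scene");np.savez("pics/s1.npz",**c)
cv2.imwrite("pics/s1.png",cv2.resize(c["pixels"][150:270,170:330,::-1],(800,600),interpolation=cv2.INTER_CUBIC))
E
```

```text
t 7.1 tip [-60.5 -15.4  98.7] tool z in supply [-0.003  0.765 -0.644] y [-1.    -0.005 -0.002] F [-0.5  0.1  0.5] j [ -8.  25. -16. -58. -64.  32.] w 0.0
['-60', '-15', '92', '40', 'S'] -> [ 4.9 -0.4  4.6] [ 0.003 -0.002  0.004] 0.01
['-60', '19', '91', '40', 'S'] -> [-16.3  -0.6  31.2] [ 0.003 -0.002  0.004] 0.01
```

View pics/s1.png

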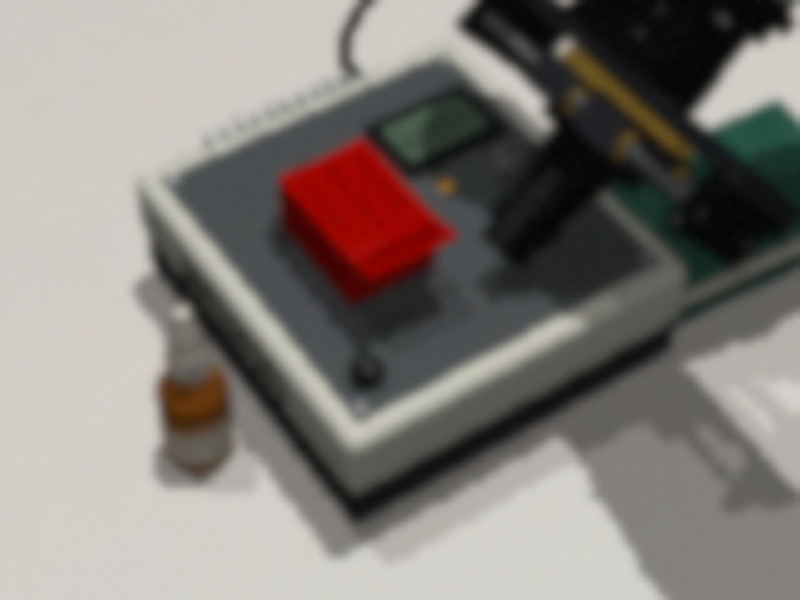

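The crop shows the closed fingertips at (515,245), to the right of the lip's right end at (450,240) and clear of it. Slide in under the lip.

Request:
servo_tool(
  commands=[
    [[1, 5, 0, 5, 0, 0, 0], [1, 0, 0, 11, 0, 0, 0], [1, -5, 0, 18, 0, 0, 0], [1, -11, 0, 25, 0, 0, 0], [1, -16, -1, 31, 0, 0, 0]],
  ],
)

```text
time_s: 7.65
tcp_pos: [0.502, 0.1079, 0.1006]
ee_rot: [[-0.109, -0.985, 0.136], [-0.635, 0.174, 0.753], [-0.765, -0.005, -0.644]]
wrist_force: [-0.6, -0.3, -0.7]
gripper_width: 0.007
gripper_force: 0.0
```

```bash
python3 go.py -60 19 100 40 S -59 19 115 40 S -54 19 130 40 S -45 19 145 40 S -38 19 152 40 S
```

```text
t 7.65 tip [-59.2  20.3  93.5] tool z in supply [-0.002  0.765 -0.644] y [-1.    -0.007 -0.005] F [-0.6 -0.4 -0.7] j [ -4.  25. -16. -60. -61.  31.] w 0.01
['-60', '19', '100', '40', 'S'] -> [-4.1  0.8 -5.2] [ 0.002 -0.001  0.008] 0.01
['-59', '19', '115', '40', 'S'] -> [-15.6  -0.2 -14.9] [ 0.002 -0.001  0.008] 0.01
['-54', '19', '130', '40', 'S'] -> [-27.   -5.3 -24.6] [ 0.002 -0.001  0.008] 0.01
['-45', '19', '145', '40', 'S'] -> [-38.4 -14.4 -34.2] [ 0.002 -0.001  0.008] 0.01
['-38', '19', '152', '40', 'S'] -> [-43.7 -21.4 -38.8] [ 0.002 -0.001  0.008] 0.01
```

```bash
python3 go.py -71 11 94 40 S -71 11 101 40 S -68 11 113 40 S -64 11 119.4 40 S -60 11 126 40 S
```

```text
t 7.65 tip [-59.2  20.3  93.5] tool z in supply [-0.002  0.765 -0.644] y [-1.    -0.007 -0.005] F [-0.6 -0.4 -0.7] j [ -4.  25. -16. -60. -61.  31.] w 0.01
['-71', '11', '94', '40', 'S'] -> [ 5.5 11.9 -7.5] [ 0.002 -0.001  0.008] 0.01
['-71', '11', '101', '40', 'S'] -> [  0.2  11.9 -12. ] [ 0.002 -0.001  0.008] 0.01
['-68', '11', '113', '40', 'S'] -> [ -9.    8.8 -19.7] [ 0.002 -0.001  0.008] 0.01
['-64', '11', '119.4', '40', 'S'] -> [-13.8   4.8 -23.8] [ 0.002 -0.001  0.008] 0.01
['-60', '11', '126', '40', 'S'] -> [-18.9   0.8 -28.1] [ 0.002 -0.001  0.008] 0.01
```

Request:
servo_tool(
  commands=[
    [[1, 5.5, 12, -7.5, 0, 0, 0], [1, 0, 12, -12, 0, 0, 0], [1, -4, 11, -15, 0, 0, 0], [1, -9, 9, -19.5, 0, 0, 0], [1, -14, 5, -24, 0, 0, 0]],
  ],
)

```text
time_s: 8.15
tcp_pos: [0.495, 0.0985, 0.1267]
ee_rot: [[-0.11, -0.985, 0.135], [-0.634, 0.174, 0.753], [-0.765, -0.003, -0.644]]
wrist_force: [-2.1, -0.2, 0.4]
gripper_width: 0.004
gripper_force: 0.8
```

```bash
python3 go.py -60 11 126 40 S -55 11 131.4 40 S -50 11 137 40 S -44 11 141.7 40 S -38 11 146 40 S ; python3 - <<'E'
from station import r
import cv2,numpy as np
c=r.capture("scene");np.savez("pics/s2.npz",**c)
cv2.imwrite("pics/s2.png",cv2.resize(c["pixels"][150:270,170:330,::-1],(640,480),interpolation=cv2.INTER_CUBIC))
E
```

```text
t 8.15 tip [-64.3   9.8 119.6] tool z in supply [-0.003  0.765 -0.644] y [-1.    -0.006 -0.003] F [-2.  -0.6  0.4] j [ -5.  22. -15. -59. -63.  29.] w 0.0
['-60', '11', '126', '40', 'S'] -> [-5.6 -4.3 -3.2] [ 0.003 -0.001  0.006] 0.01
['-55', '11', '131.4', '40', 'S'] -> [-9.7 -9.4 -6.7] [ 0.003 -0.001  0.006] 0.01
['-50', '11', '137', '40', 'S'] -> [-14.  -14.4 -10.3] [ 0.003 -0.001  0.006] 0.01
['-44', '11', '141.7', '40', 'S'] -> [-17.6 -20.4 -13.4] [ 0.003 -0.001  0.006] 0.01
['-38', '11', '146', '40', 'S'] -> [-20.8 -26.4 -16.2] [ 0.003 -0.001  0.006] 0.01
```

View pics/s2.png

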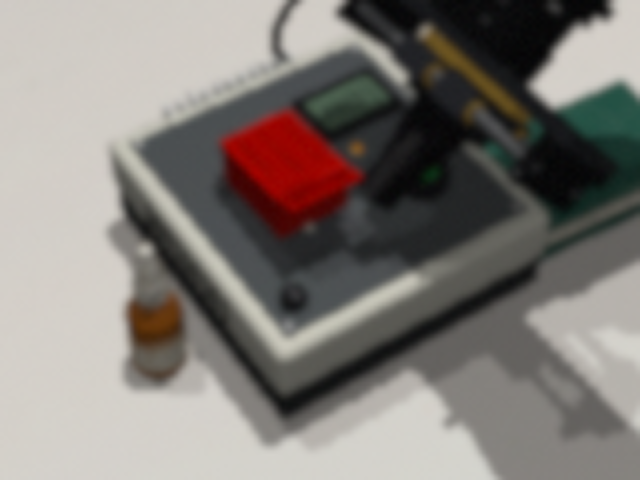

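The guard has started to lift: the toggle glints below its front at (308,228), and the fingertip sits at the lip's right end at (372,190). I'll continue the arc with slightly more overlap.

Request:
servo_tool(
  commands=[
    [[1, -7, -4, -2, 0, 0, 0], [1, -11, -9, -5, 0, 0, 0], [1, -15.5, -14, -8.5, 0, 0, 0], [1, -19, -20, -11.5, 0, 0, 0], [1, -22, -26, -14.5, 0, 0, 0]],
  ],
)

```text
time_s: 8.7
tcp_pos: [0.5221, 0.0968, 0.1524]
ee_rot: [[-0.11, -0.985, 0.137], [-0.635, 0.175, 0.752], [-0.765, -0.004, -0.644]]
wrist_force: [0.4, -0.3, 0.2]
gripper_width: 0.007
gripper_force: 0.1
```

```bash
python3 go.py -32 12.5 150 40 S -26 12.5 153 40 S -21 12.5 155 40 S -11 12.5 158 40 S 0 12.5 159.7 40 S 12 12.5 160 40 S
```

```text
t 8.7 tip [-37.4  13.  145.3] tool z in supply [-0.002  0.765 -0.644] y [-1.    -0.005 -0.004] F [ 0.5 -0.2  0.2] j [ -4.  22. -11. -57. -65.  24.] w 0.01
['-32', '12.5', '150', '40', 'S'] -> [-3.2 -5.4 -3.4] [ 0.002 -0.002  0.006] 0.01
['-26', '12.5', '153', '40', 'S'] -> [ -5.4 -11.4  -5.4] [ 0.002 -0.002  0.006] 0.01
['-21', '12.5', '155', '40', 'S'] -> [ -6.9 -16.4  -6.7] [ 0.002 -0.002  0.006] 0.01
['-11', '12.5', '158', '40', 'S'] -> [ -9.1 -26.4  -8.6] [ 0.002 -0.002  0.006] 0.01
['0', '12.5', '159.7', '40', 'S'] -> [-10.4 -37.4  -9.7] [ 0.002 -0.002  0.006] 0.01
['12', '12.5', '160', '40', 'S'] -> [-10.5 -49.4  -9.9] [ 0.002 -0.002  0.006] 0.01
```

Request:
servo_tool(
  commands=[
    [[1, -3, -5.5, -3.5, 0, 0, 0], [1, -5.5, -11.5, -5.5, 0, 0, 0], [1, -7, -17, -7, 0, 0, 0], [1, -8.5, -22, -8, 0, 0, 0], [1, -9.5, -28, -9, 0, 0, 0]],
  ],
)

```text
time_s: 9.2
tcp_pos: [0.5488, 0.0912, 0.1651]
ee_rot: [[-0.111, -0.985, 0.135], [-0.635, 0.175, 0.753], [-0.765, -0.003, -0.644]]
wrist_force: [0.4, 0.8, -0.4]
gripper_width: 0.003
gripper_force: 0.0
```

```bash
python3 go.py -2 12.5 159.7 40 S 10 12.5 160 40 S 24 12.5 160 40 S; python3 - <<'E'
from station import r
import cv2,numpy as np
c=r.capture("scene");np.savez("pics/s3.npz",**c)
cv2.imwrite("pics/s3.png",cv2.resize(c["pixels"][150:270,170:330,::-1],(640,480),interpolation=cv2.INTER_CUBIC))
E
```

```text
t 9.2 tip [-10.1  12.4 158. ] tool z in supply [-0.003  0.765 -0.644] y [-1.    -0.006 -0.003] F [ 0.2  0.8 -0.4] j [ -5.  23.  -7. -56. -67.  21.] w 0.0
['-2', '12.5', '159.7', '40', 'S'] -> [-1.3 -8.1 -1. ] [ 0.003 -0.002  0.006] 0.01
['10', '12.5', '160', '40', 'S'] -> [ -1.5 -20.1  -1.2] [ 0.003 -0.002  0.006] 0.01
['24', '12.5', '160', '40', 'S'] -> [ -1.4 -34.1  -1.3] [ 0.003 -0.002  0.006] 0.01
```

View pics/s3.png

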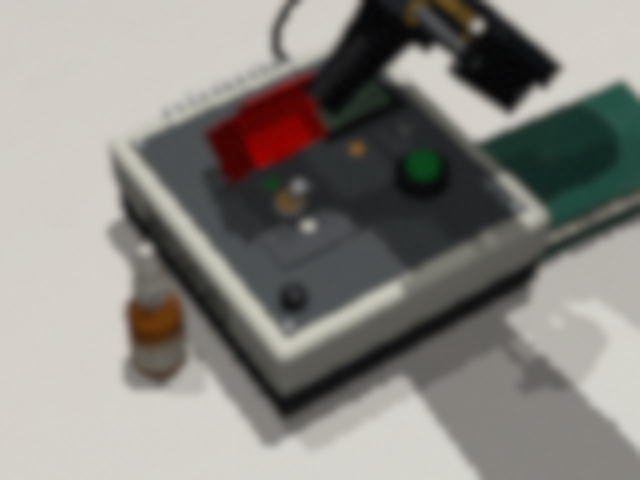

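The guard is about 60–70° up with its inside visible. The toggle (297,187) and the green dot (272,183) are exposed. Push on past the balance point.

Request:
servo_tool(
  commands=[
    [[1, -1, -8, -1, 0, 0, 0], [1, -1, -16, -1, 0, 0, 0], [1, -1, -24, -1, 0, 0, 0], [1, -1, -32, -1, 0, 0, 0], [1, -1, -36, -1, 0, 0, 0]],
  ],
)

```text
time_s: 9.75
tcp_pos: [0.5851, 0.0845, 0.1667]
ee_rot: [[-0.11, -0.985, 0.136], [-0.635, 0.175, 0.752], [-0.765, -0.004, -0.644]]
wrist_force: [-1.3, -1.4, 0.6]
gripper_width: 0.005
gripper_force: 0.6
```

```bash
python3 go.py -20 -40 190 40 S -75 0 180 40 S
```

```text
t 9.75 tip [ 26.8  12.4 159.6] tool z in supply [-0.002  0.765 -0.644] y [-1.    -0.005 -0.004] F [-1.  -1.6  0.6] j [ -5.  26.  -2. -55. -68.  19.] w 0.01
['-20', '-40', '190', '40', 'S'] -> [ 10.2  47.  -59.5] [ 0.002 -0.002  0.006] 0.01
['-75', '0', '180', '40', 'S'] -> [ -8.3 101.8 -22.4] [ 0.002 -0.002  0.006] 0.01
```

Request:
servo_tool(
  commands=[
    [[1, -1, 20, -2, 0, 0, 0], [1, -1, 45, -2, 0, 0, 0], [1, -1, 70, -2, 0, 0, 0], [1, -1, 87, -2, 0, 0, 0], [1, -1, 87, -2, 0, 0, 0]],
  ],
)

```text
time_s: 10.25
tcp_pos: [0.4961, 0.0996, 0.1684]
ee_rot: [[-0.112, -0.985, 0.134], [-0.634, 0.175, 0.753], [-0.765, -0.001, -0.644]]
wrist_force: [0.8, 0.1, -0.1]
gripper_width: 0.005
gripper_force: 0.0
```

```bash
python3 go.py -60 36 150 40 S -60 36 99 40 S -25 36 99 40 S; python3 - <<'E'
from station import r
import cv2,numpy as np
c=r.capture("top");np.savez("pics/t4.npz",**c);d=r.capture("scene");np.savez("pics/s4.npz",**d)
a=cv2.resize(d["pixels"][150:270,170:330,::-1],(640,480),interpolation=cv2.INTER_CUBIC)
cv2.imwrite("pics/s4.png",a)
E
```

```text
t 10.25 tip [-63.5  11.1 161.3] tool z in supply [-0.004  0.765 -0.644] y [-1.    -0.006 -0.001] F [ 0.7  0.3 -0.1] j [ -4.  18. -14. -57. -66.  23.] w 0.01
['-60', '36', '150', '40', 'S'] -> [-7.4 -3.6 26.3] [ 0.004 -0.002  0.005] 0.01
['-60', '36', '99', '40', 'S'] -> [31.6 -3.5 59.2] [ 0.004 -0.002  0.005] 0.01
['-25', '36', '99', '40', 'S'] -> [ 31.8 -38.5  59. ] [ 0.004 -0.002  0.005] 0.01
```

View pics/s4.png

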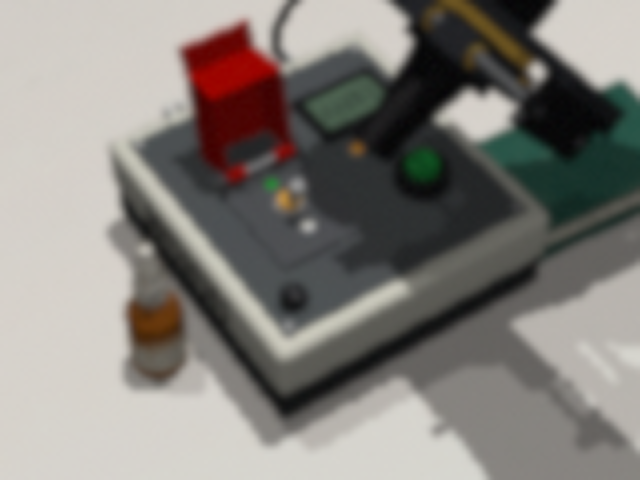

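The guard stands back at its stop. The green dot is at (272,183), the bushing at (285,202) and the white dot at (308,226). I'll check the toggle tip's predicted pixels during the next step and move to the pre-push position now.

Request:
servo_tool(
  commands=[
    [[1, -4, -2, 13, 0, 0, 0], [1, -7, -3, 26, 0, 0, 0], [1, 6, -3, 37, 0, 0, 0], [1, 19, -3, 48, 0, 0, 0], [1, 31, -3, 59, 0, 0, 0]],
  ],
)

```text
time_s: 10.85
tcp_pos: [0.506, 0.1246, 0.1052]
ee_rot: [[-0.11, -0.985, 0.134], [-0.635, 0.174, 0.753], [-0.765, -0.002, -0.644]]
wrist_force: [-0.5, -0.0, -0.7]
gripper_width: 0.005
gripper_force: 0.0
```

```bash
python3 go.py -24 36 99 40 S; python3 - <<'E'
from h import *
c=load("s4");a=np.radians(-10.4);W=np.array([[np.cos(a),-np.sin(a)],[np.sin(a),np.cos(a)]])
for n,x,z in(("off",-23.5,.111),("on",-.5,.111),("pivot",-12,.082)):
    X=np.r_[np.array([.558,.0855])+W@np.array([x,35])/1e3,z];print(n,(proj(c,X)-[170,150])*4)
E
```

```text
t 10.85 tip [-58.2  37.4  98.2] tool z in supply [-0.004  0.765 -0.644] y [-1.    -0.007 -0.002] F [-0.5 -0.1 -0.7] j [ -2.  25. -15. -61. -60.  29.] w 0.01
['-24', '36', '99', '40', 'S'] -> [  0.5 -34.2  -1.8] [ 0.004 -0.002  0.006] 0.01
off [302.17153528 180.79634292]
on [282.07515019 158.8096832 ]
pivot [292.75664027 200.67101251]
```

Request:
servo_tool(
  commands=[
    [[1, 0, -10, -1, 0, 0, 0], [1, 0, -17, -1, 0, 0, 0], [1, 0, -24, -1, 0, 0, 0], [1, 0, -30, -1, 0, 0, 0], [1, 0, -34, -1, 0, 0, 0]],
  ],
)

```text
time_s: 11.35
tcp_pos: [0.5398, 0.1168, 0.1081]
ee_rot: [[-0.109, -0.985, 0.136], [-0.635, 0.175, 0.753], [-0.765, -0.004, -0.644]]
wrist_force: [-0.4, -1.1, 0.4]
gripper_width: 0.002
gripper_force: 0.1
```

Request:
servo_tool(
  commands=[
    [[1, 0, 10, 0, 0, 0, 0], [1, 0, 25, 0, 0, 0, 0], [1, -20, 35, -18, 0, 0, 0], [1, -50, 35, -42, 0, 0, 0], [1, -80, 35, -68, 0, 0, 0]],
  ],
)

```text
time_s: 11.85
tcp_pos: [0.5032, 0.1223, 0.2131]
ee_rot: [[-0.112, -0.984, 0.136], [-0.635, 0.176, 0.752], [-0.764, -0.002, -0.645]]
wrist_force: [1.2, 1.7, -0.4]
gripper_width: 0.003
gripper_force: 0.0
```

```bash
python3 go.py 95 -20 215 90 F 95 -20 215 90 S; python3 - <<'E'
from station import r
import cv2,numpy as np
d=r.capture("scene");np.savez("pics/s5.npz",**d)
cv2.imwrite("pics/s5.png",cv2.resize(d["pixels"][150:270,170:330,::-1],(640,480),interpolation=cv2.INTER_CUBIC))
E
```

```text
t 11.85 tip [-60.6  34.7 206. ] tool z in supply [-0.002  0.764 -0.645] y [-1.    -0.004 -0.002] F [ 0.9  1.9 -0.4] j [ -1.  15. -11. -55. -67.  16.] w 0.0
['95', '-20', '215', '90', 'F'] -> [  20.7 -155.4  -44.1] [-0.679  0.679 -1.457] 1.75
['95', '-20', '215', '90', 'S'] -> [  20.7 -155.4  -44.1] [0.    0.87  0.005] 0.87
```

View pics/s5.png

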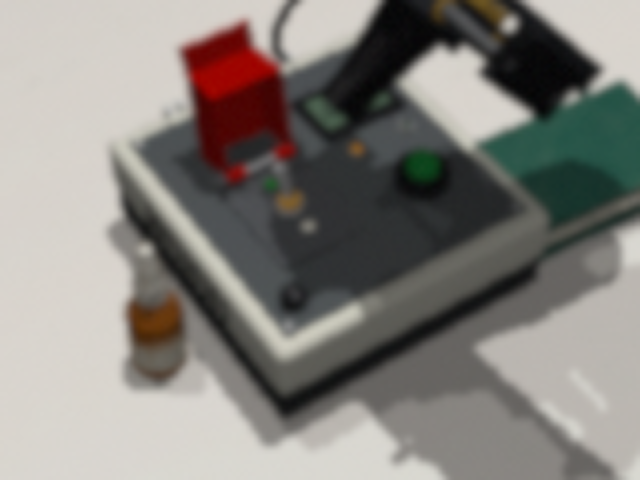

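The toggle now leans back towards the green dot, its tip at (280,165) as predicted for on. Next I reach over behind the guard to tip it shut.

```bash
python3 go.py 98 25 212 40 S 98 25 158 40 S
```

```text
t 11.9 tip [-57.5  35.  213.8] tool z in supply [ 0.006  0.765 -0.643] y [-1.    -0.006 -0.017] F [0.2 0.4 4.8] j [ -1.  14. -11. -55. -67.  15.] w 0.01
['98', '25', '212', '40', 'S'] -> [  10.5 -155.4   -5.5] [-0.006 -0.001  0.017] 0.02
['98', '25', '158', '40', 'S'] -> [  51.8 -154.5   29.2] [-0.006 -0.001  0.017] 0.02
```

Request:
servo_tool(
  commands=[
    [[1, 0, -35, -5, 0, 0, 0], [1, 5, -75, -5, 0, 0, 0], [1, 8, -115, -5, 0, 0, 0], [1, 10, -145, -5, 0, 0, 0], [1, 10, -156, -5, 0, 0, 0]],
  ],
)

```text
time_s: 12.4
tcp_pos: [0.6578, 0.0843, 0.2072]
ee_rot: [[-0.111, -0.984, 0.137], [-0.635, 0.176, 0.752], [-0.765, -0.003, -0.644]]
wrist_force: [0.2, 0.1, -0.1]
gripper_width: 0.005
gripper_force: 0.0
```

```bash
python3 go.py 98 25 158 40 S 15 25 158 40 S
```

```text
t 12.4 tip [ 98.3  25.2 200.1] tool z in supply [-0.001  0.765 -0.644] y [-1.    -0.004 -0.003] F [ 0.2  0.2 -0.1] j [ -4.  28.   9. -53. -73.  11.] w 0.01
['98', '25', '158', '40', 'S'] -> [32.4  0.5 27. ] [ 0.001 -0.002  0.005] 0.01
['15', '25', '158', '40', 'S'] -> [32.  83.5 27.1] [ 0.001 -0.002  0.005] 0.01
```

Request:
servo_tool(
  commands=[
    [[1, 16, 0, 14, 0, 0, 0], [1, 32, 0, 27, 0, 0, 0], [1, 32, 6, 27, 0, 0, 0], [1, 32, 14, 27, 0, 0, 0], [1, 32, 22, 27, 0, 0, 0]],
  ],
)

```text
time_s: 12.9
tcp_pos: [0.6339, 0.0891, 0.1681]
ee_rot: [[-0.109, -0.985, 0.137], [-0.635, 0.175, 0.753], [-0.765, -0.005, -0.644]]
wrist_force: [-0.8, -1.2, 0.5]
gripper_width: 0.004
gripper_force: 0.1
```

Request:
servo_tool(
  commands=[
    [[1, 0, 8, 0, 0, 0, 0], [1, 0, 16, 0, 0, 0, 0], [1, 0, 24, 0, 0, 0, 0], [1, 0, 32, 0, 0, 0, 0], [1, 0, 40, 0, 0, 0, 0]],
  ],
)

```text
time_s: 13.4
tcp_pos: [0.5943, 0.096, 0.1665]
ee_rot: [[-0.11, -0.985, 0.136], [-0.635, 0.175, 0.753], [-0.765, -0.003, -0.644]]
wrist_force: [-0.2, -0.1, -0.3]
gripper_width: 0.006
gripper_force: 0.0
```

Request:
servo_tool(
  commands=[
    [[1, 0, 8, 0, 0, 0, 0], [1, 0, 16, 0, 0, 0, 0], [1, 0, 21, 0, 0, 0, 0], [1, 0, 21, 0, 0, 0, 0], [1, 0, 21, 0, 0, 0, 0]],
  ],
)

```text
time_s: 13.9
tcp_pos: [0.5745, 0.0995, 0.1663]
ee_rot: [[-0.11, -0.985, 0.136], [-0.635, 0.175, 0.753], [-0.765, -0.003, -0.644]]
wrist_force: [-0.1, -0.4, 0.0]
gripper_width: 0.003
gripper_force: 0.0
```

```bash
python3 go.py 20 -50 180 40 S -40 -50 160 90 S; python3 - <<'E'
from station import r
import cv2,numpy as np
d=r.capture("scene");np.savez("pics/s6.npz",**d)
cv2.imwrite("pics/s6.png",cv2.resize(d["pixels"][150:270,170:330,::-1],(640,480),interpolation=cv2.INTER_CUBIC))
E
```

```text
t 13.9 tip [ 13.6  25.2 159.2] tool z in supply [-0.002  0.765 -0.644] y [-1.    -0.006 -0.003] F [ 0.  -0.4  0. ] j [ -3.  24.  -4. -56. -67.  19.] w 0.0
['20', '-50', '180', '40', 'S'] -> [ 32.6  -6.  -70.9] [ 0.002 -0.002  0.006] 0.01
['-40', '-50', '160', '90', 'S'] -> [ 39.1  54.  -54. ] [-0.001  0.871  0.007] 0.87
```

View pics/s6.png

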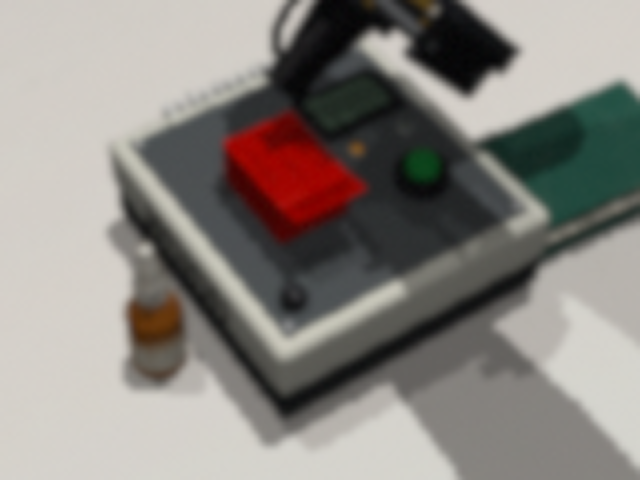

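The guard is down again: its lip is at (365,187) and the wall's foot at (285,240), the same as at the start. Now the button, vertical and closed.

Request:
servo_tool(
  commands=[
    [[1, 10, 0, -25, 0, 0.1, 0], [1, 25, 10, -50, 0, 0.245, 0], [1, 35, 25, -60, 0, 0.39, 0], [1, 38, 40, -60, 0, 0.53, 0], [1, 39, 53, -58, 0, 0.67, 0]],
  ],
)

```text
time_s: 14.45
tcp_pos: [0.5105, 0.04, 0.1749]
ee_rot: [[-0.172, -0.984, 0.041], [-0.966, 0.176, 0.191], [-0.196, -0.006, -0.981]]
wrist_force: [-0.5, -0.2, -0.8]
gripper_width: 0.005
gripper_force: 0.0
```

```bash
python3 go.py -39 -50 120 90 S -39 -50 97 90 S
```

```text
t 14.45 tip [-38.5 -51.2 164.1] tool z in supply [ 0.005  0.196 -0.981] y [-1.    -0.004 -0.006] F [-0.5 -0.3 -0.8] j [ 16.  13. -18. -12. -54. -20.] w 0.01
['-39', '-50', '120', '90', 'S'] -> [ 5.3  0.7 43.7] [-0.006  0.197  0.005] 0.2
['-39', '-50', '97', '90', 'S'] -> [ 9.8  0.9 66.3] [-0.006  0.197  0.005] 0.2
```

Request:
servo_tool(
  commands=[
    [[1, 2, 0, 22, 0, 0.1, 0], [1, 5, 1, 44, 0, 0.197, 0], [1, 8, 1, 56, 0, 0.197, 0], [1, 10, 1, 66, 0, 0.197, 0], [1, 10, 1, 66, 0, 0.197, 0]],
  ],
)

```text
time_s: 14.95
tcp_pos: [0.51, 0.0443, 0.1068]
ee_rot: [[-0.175, -0.985, 0.003], [-0.985, 0.175, 0.003], [-0.004, -0.002, -1.0]]
wrist_force: [-2.4, 2.0, 4.9]
gripper_width: 0.005
gripper_force: 2.3
```

```bash
python3 go.py -39 -50 90 90 S
```

```text
t 14.95 tip [-39.8 -49.2  95.8] tool z in supply [ 0.002  0.004 -1.   ] y [-1.    -0.006 -0.002] F [-2.7  1.5  4.9] j [ 23.  19. -25.  -0. -46. -33.] w 0.01
['-39', '-50', '90', '90', 'S'] -> [ 0.8 -0.8  5.8] [-0.002  0.004  0.006] 0.01
```

Request:
servo_tool(
  commands=[
    [[1, 0, 0, 0, 0, 0, 0], [1, 0, 0, 0.5, 0, 0, 0], [1, 0, 0, 1, 0, 0, 0], [1, 0, 0, 1, 0, 0, 0], [1, 0, 0, 1, 0, 0, 0]],
  ],
)

```text
time_s: 15.45
tcp_pos: [0.5104, 0.0439, 0.1065]
ee_rot: [[-0.175, -0.985, 0.005], [-0.985, 0.175, 0.004], [-0.005, -0.004, -1.0]]
wrist_force: [-1.1, 2.2, 4.5]
gripper_width: 0.006
gripper_force: 2.5
```

Request:
servo_tool(
  commands=[
    [[1, 0, 0, 1, 0, 0, 0], [1, 0, 0, 2, 0, 0, 0], [1, 0, 0, 2, 0, 0, 0], [1, 0, 0, 2, 0, 0, 0], [1, 0, 0, 2, 0, 0, 0]],
  ],
)

```text
time_s: 15.95
tcp_pos: [0.5105, 0.0439, 0.1054]
ee_rot: [[-0.174, -0.985, 0.005], [-0.985, 0.174, 0.003], [-0.004, -0.005, -1.0]]
wrist_force: [-2.5, 1.4, 10.7]
gripper_width: 0.009
gripper_force: 5.5
```

Request:
servo_tool(
  commands=[
    [[1, 0, 0, 1, 0, 0, 0], [1, 0, 0, 1, 0, 0, 0], [1, 0, 0, 1, 0, 0, 0], [1, 0, 0, 1, 0, 0, 0], [1, 0, 0, 1, 0, 0, 0]],
  ],
)

```text
time_s: 16.45
tcp_pos: [0.5105, 0.0439, 0.1052]
ee_rot: [[-0.174, -0.985, 0.006], [-0.985, 0.174, 0.003], [-0.004, -0.005, -1.0]]
wrist_force: [-4.6, 2.5, 16.7]
gripper_width: 0.006
gripper_force: 8.2
```

Request:
servo_tool(
  commands=[
    [[1, 0, 0, 0, 0, 0, 0], [1, 0, 0, 0, 0, 0, 0], [1, 0, 0, 0, 0, 0, 0], [1, 0, 0, 0, 0, 0, 0], [1, 0, 0, 0, 0, 0, 0]],
  ],
)

```text
time_s: 16.95
tcp_pos: [0.5105, 0.0439, 0.1052]
ee_rot: [[-0.174, -0.985, 0.006], [-0.985, 0.174, 0.003], [-0.004, -0.005, -1.0]]
wrist_force: [-4.4, 2.5, 16.1]
gripper_width: 0.007
gripper_force: 8.2
```

Request:
servo_tool(
  commands=[
    [[1, 0, 0, -1, 0, 0, 0], [1, 0, 0, -3, 0, 0, 0], [1, 0, 0, -5, 0, 0, 0], [1, 0, 0, -5, 0, 0, 0], [1, 0, 0, -5, 0, 0, 0]],
  ],
)

```text
time_s: 17.45
tcp_pos: [0.5103, 0.0439, 0.1081]
ee_rot: [[-0.175, -0.985, 0.005], [-0.985, 0.175, 0.003], [-0.004, -0.004, -1.0]]
wrist_force: [1.1, 1.7, 2.4]
gripper_width: 0.004
gripper_force: 1.8
```

Request:
servo_tool(
  commands=[
    [[1, 0, 0, -3, 0, 0, 0], [1, 0, 0, -20, 0, 0, 0], [1, 0, 0, -50, 0, 0, 0], [1, 5, 0, -90, 0, 0, 0], [1, 30, 0, -120, 0, 0, 0]],
  ],
)

```text
time_s: 17.95
tcp_pos: [0.504, 0.0145, 0.2289]
ee_rot: [[-0.172, -0.985, 0.003], [-0.985, 0.172, 0.003], [-0.003, -0.002, -1.0]]
wrist_force: [0.8, 0.0, 0.0]
gripper_width: 0.004
gripper_force: 0.0
```

Request:
servo_tool(
  commands=[
    [[1, 40, 30, 0, 0, 0, 0], [1, 80, 60, 0, 0, 0, 0], [1, 110, 90, 0, 0, 0, 0], [1, 130, 100, 0, 0, 0, 0], [1, 130, 100, 0, 0, 0, 0]],
  ],
)

```text
time_s: 18.45
tcp_pos: [0.3797, -0.098, 0.2263]
ee_rot: [[-0.178, -0.984, 0.0], [-0.984, 0.178, 0.003], [-0.003, 0.0, -1.0]]
wrist_force: [0.6, -0.1, -0.1]
gripper_width: 0.002
gripper_force: 0.0
```

```bash
python3 - <<'E'
from station import r
import cv2,numpy as np
d=r.capture("scene")
cv2.imwrite("pics/s7.png",cv2.resize(d["pixels"][130:330,110:360,::-1],(750,600),interpolation=cv2.INTER_CUBIC))
t=r.capture("top");a=np.load("pics/top0.npz")["pixels"]
print(r.sense()["wrist_force"],[ (n,np.abs(t["pixels"][y0:y1,x0:x1].astype(int)-a[y0:y1,x0:x1]).mean().round(1)) for n,(x0,y0,x1,y1) in dict(guard=(225,165,256,207),button=(264,192,285,212),bottle=(188,170,208,192),dish=(128,203,166,241),cup=(115,150,143,180),slides=(300,193,357,240)).items()])
E
```

```text
[-0.13622253 -0.6102179   0.35400535] [('guard', np.float64(3.5)), ('button', np.float64(3.4)), ('bottle', np.float64(5.5)), ('dish', np.float64(7.0)), ('cup', np.float64(5.2)), ('slides', np.float64(11.1))]
```

View pics/s7.png

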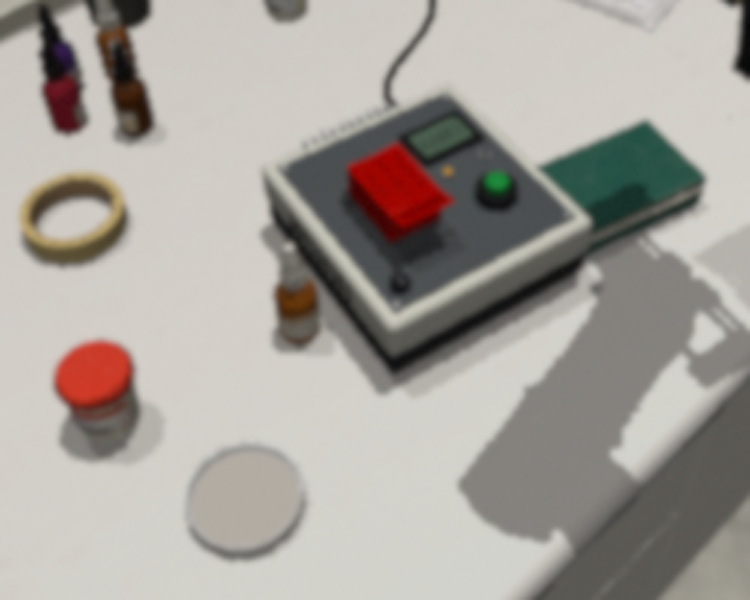

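The guard is shut at (400,190), the button has sprung back at (497,185), and the bystanders have not moved. The spring readings (2.4 N at 97 mm, 4.5 N at 95.5 mm, hard stop at 94.2 mm) confirm the button went fully in.

```bash
python3 -c "
from station import r
print(r.finish_job())"
```

```text
the job is handed in; nothing more can be done
None
```

The job is handed in at about 18.5 s: the toggle is on, the guard is shut over it, and the ignition button was then pressed fully in, held for about a second and released, with nothing else disturbed.

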